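# Fetch the glue-up weight from behind the bottles

### The job

The steel press weight stands hemmed in behind three containers on the plywood storage board. Move all three containers into the yellow side tray, then set the weight gently in the middle of the pencilled circle on the hand-shaped wooden panel, and only after that put every container back, centred on the coaster of its own colour. Keep the containers upright throughout.

Things in the scene. Friction and masses are not known exactly. Their poses are not given: they have to be found in the camera images.
- bottle_blue: white glue bottle with a blue cap and blue band, round, 46 mm diameter and straight-sided up to 92 mm, 112 mm tall overall, about 0.22 kg. Starts upright on the blue coaster. Origin: centre of its underside, z along its axis.
- bottle_green: amber glass jar with a green lid and pale label, round, 48 mm diameter and straight-sided up to 94 mm, 110 mm tall overall, about 0.28 kg. Starts upright on the green coaster. Origin: centre of its underside, z along its axis.
- bottle_red: bare aluminium tin with a red lid and red band, round, 50 mm diameter and straight-sided up to 98 mm, 110 mm tall overall, about 0.3 kg. Starts upright on the red coaster. Origin: centre of its underside, z along its axis.
- weight: dark steel press weight, plain upright cylinder, 48 mm diameter, 46 mm tall, with a brass dot on top, about 0.6 kg. Starts on the storage board (12 mm above the bench), with two containers beside it and one in front, their centres roughly 70 to 98 mm from its own. Origin: centre of its underside, z along its axis.
- pad_blue: square blue rubber coaster, 68 x 68 mm and 4 mm thick, fixed to the plywood storage board (board top 12 mm above the bench, edge strips up to 24 mm above the bench); the home of the container of its colour, which stands centred on it at the start. Origin: centre of its underside (12 mm above the bench); top 4 mm higher; z up, x and y along its sides and along the sides of the board.
- pad_green: square green rubber coaster, 68 x 68 mm and 4 mm thick, fixed to the plywood storage board (board top 12 mm above the bench, edge strips up to 24 mm above the bench); the home of the container of its colour, which stands centred on it at the start. Origin: centre of its underside (12 mm above the bench); top 4 mm higher; z up, x and y along its sides and along the sides of the board.
- pad_red: square red rubber coaster, 68 x 68 mm and 4 mm thick, fixed to the plywood storage board (board top 12 mm above the bench, edge strips up to 24 mm above the bench); the home of the container of its colour, which stands centred on it at the start. Origin: centre of its underside (12 mm above the bench); top 4 mm higher; z up, x and y along its sides and along the sides of the board.
- tray: yellow shallow side tray fixed to the bench, empty at the start, 290 mm (its x) by 112 mm (its y) outside, walls 6 mm thick and 16 mm tall, floor 6 mm above the bench; the three containers fit in a row along its x. Origin: centre of its underside, z up.
- panel: pale wooden hand-shaped seat panel lying fixed on the bench, 18 mm thick: a round palm of 160 mm diameter with four fingers towards its x and a thumb, reaching 128 mm from its centre. A dark pencilled circle of 74 mm diameter is marked in the middle of the palm. Origin: centre of that circle, on the underside (on the bench); the top is 18 mm higher; z up.
Things that resemble listed ones, but are neither listed nor needed, are in the scene too. Of the things shaped like the bottle_red, the aluminium one is meant. There is more than one size of the weight; the one meant has the size given above.

How it is judged:
By the outcome, as a careful person would: the job done as asked, in the order asked, and still so for the second after the job is handed in, with the robot touching nothing.
It also fails if it takes over 152 s, if anything falls off the work surface, if the arm or the gripper's body presses on something with over 40 N, if the wrist force passes 120 N, or if a joint passes its speed limit or range.

### The arm

A 6-joint arm with a two-finger parallel gripper is mounted at the origin on the work surface. World frame = base frame: x ahead of the robot, y to its left, z up, the work surface at z = 0. Lengths are in m, angles in rad, forces in N, time in s.
With the tool pointing down it reaches from about 0.35 to 0.975 m from the base axis. Payload 4.9 kg.
Tool frame: the origin (TCP) lies at the very end of the fingers, on their centre line; the grasp point (between the pads) lies 19 mm behind it; z points along the fingers, y is the line along which they close (so a half turn about z gives the same grasp; the last joint's range is limited). The gripper opens to 85 mm and grips with 20 to 120 N. Pads are 22 mm wide; open, the fingers measure 114 mm over their backs; the gripper's body (76 mm by 85 mm) begins 54 mm behind the grasp point. The pads swing forward as they close: fully open they stand 13 mm farther back than shut.
Start: joints at [-1.275, 0.053, 1.613, -0, 1.476, -0.119], TCP at [0.252, -0.572, 0.231] pointing down, gripper open.
Joint ranges: [-3.01, 3.01], [-1.01, 2.22], [0.06, 2.58], [-1.02, 4.17], [0.09, 2.62], [-3.14, 3.14]. Speed limits (rad/s): [2.57, 2.57, 3.14, 3.14, 3.14, 3.14].

### API

Orientations are given as a rotation vector (axis times angle).
In Python, from station import get_obs, optics, ctrl gives the robot as it stands.
- The arm moves only by the shell command python3 -m pendant 'ROWS' [FORCE]. ROWS is JSON, a list of rows, each a list of 3 entries, a list of its own where there are three numbers: the shift along the tool's x, y, z in mm, then the turn, a rotation vector about the tool's x, y, z in rad, then the opening, from 0 (shut) to 1 (fully open). A call has 1 to 12 rows; each row shifts and turns the commanded pose from where the row before left it, along the tool's axes as they then stand; what a row does not reach is not made up. A row lasts 1/12 s, in which the tool goes at most 41.7 mm and 7.16 degrees, less where a joint would pass 70% of its speed; a pose out of reach is approached as far as the arm can. A call is refused whole if a number of a shift passes 41.7 or a number of a turn 0.125, either way. A call with a gripper value outside its range is refused whole. The fingers move at their own pace and stop on an object; FORCE is the grip in N (left out, the last holds). Time passes only in rows, so rows that do not move let the fingers close. It gives the time, the measured TCP pose, the force, the opening and the grip force at its end, in the units of the state.
- get_obs(): the state, without advancing time (a new reading comes with each control period).
- optics.get_image(name): name is "side" or "top"; returns the picture (420x560x3 uint8, red, green, blue); there is no depth.
- optics.camera_model(name): a dict with "fx", "fy", "cx", "cy" (pixels), "cam_to_world" (4x4, takes a point from camera to world coordinates). Camera axes: x right, y up, looking along -z (the intrinsics and any distortion apply to the point x, -y, -z); pixel columns grow to the right and rows downward; lengths in m; the calibration is good to about 2 mm. A picture is of the moment at which its call begins. camera_model takes no time and is no camera call.
- ctrl.finish_job(): hands the job in; it is judged then, once.
The state is a dict: "t": time; "q": joint angles; "dq": joint speeds; "effort": joint torques, N m; "tool_pos": TCP position; "tool_rot": TCP orientation; "contact_force": force on the tool from outside, world axes, zero at the start; "wrist_torque": the same for the moment, N m; "opening": finger opening in m; "grip_force": force on a finger pad.
Only numpy, scipy, OpenCV 4.12 (cv2) and the standard library are available. Lean on these libraries where they do the work, as an engineer would, in place of code of your own. Each camera call takes 0.05 s, during which the arm holds its last target. There are 200 camera calls.

## Working session

There is one attempt and no reset: what is moved stays moved. The work goes in short steps, Python scripts to look and compute and a shell command to move; the robot and the scene stay as the last step left them, time stands still between calls to the robot, and variables do not carry over. Pictures are saved under pics/ and viewed, at most 14 in all, crops included, and the job is handed in when it is done.

```bash
ls; mkdir -p pics
python3 - <<'E'
from station import get_obs, optics
import cv2, numpy as np
o=get_obs();print(o)
for n in("side","top"):
    im=optics.get_image(n);np.save(f"{n}0.npy",im);cv2.imwrite(f"pics/{n}0.png",im[...,::-1]);print(n,optics.camera_model(n))
E
```

```text
pics
{'t': 0.0, 'q': array([-1.27498778e+00,  5.33577889e-02,  1.61431113e+00, -3.70770501e-06,
        1.47598225e+00, -1.18977641e-01]), 'dq': array([ 0.0013701 , -0.00131802, -0.00192004,  0.00217179, -0.00034722,
       -0.00097703]), 'effort': array([ 3.97550912e-04, -3.93674397e+01, -3.70178246e+01, -3.78607319e-05,
        6.85645049e-03,  2.04085239e-05]), 'tool_pos': array([ 0.25169995, -0.57139347,  0.2300522 ]), 'tool_rot': array([-3.07226521e+00, -6.46462351e-01,  2.91103672e-04]), 'contact_force': array([0.30867622, 0.28877386, 0.0932701 ]), 'wrist_torque': array([ 0.00034304, -0.01294943, -0.02557549]), 'grip_force': 0.0, 'opening': 0.08519363424067075}
side {'fx': 394.98639815272185, 'fy': 394.98639815272185, 'cx': 280.948417922252, 'cy': 209.7248274232744, 'cam_to_world': array([[-0.72534214,  0.36406655, -0.58423825, -0.14560773],
       [-0.68794726, -0.35298027,  0.63413997,  0.78973876],
       [ 0.02464458,  0.86189354,  0.50649005,  0.65057452],
       [ 0.        ,  0.        ,  0.        ,  1.        ]])}
top {'fx': 416.958804871004, 'fy': 416.958804871004, 'cx': 283.3266534993846, 'cy': 211.21684579457974, 'cam_to_world': array([[-0.02839576,  0.98213666, -0.18601416,  0.32237876],
       [-0.99959523, -0.02822479,  0.00356781,  0.04893024],
       [-0.00174613,  0.18604018,  0.98254059,  1.04925975],
       [ 0.        ,  0.        ,  0.        ,  1.        ]])}
```

View pics/top0.png

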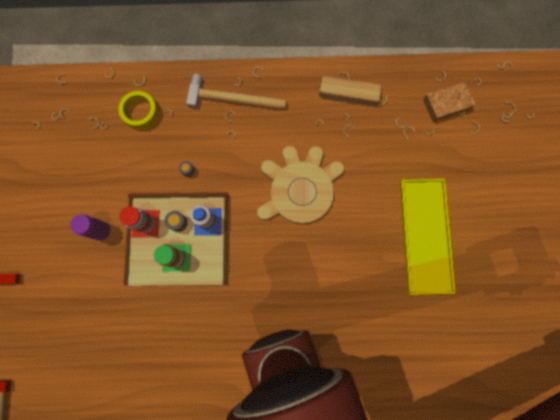

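View pics/side0.png

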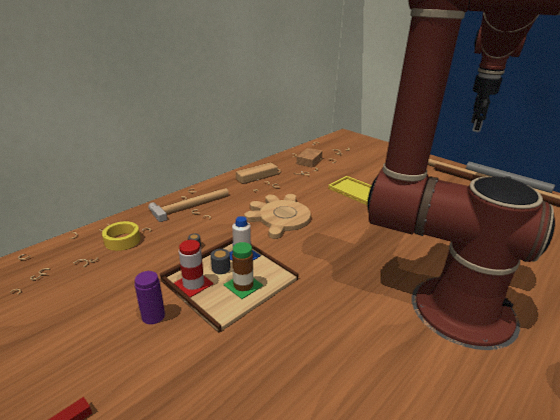

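The top view shows the red tin at (135,217), weight at (175,220), blue bottle at (203,215), green jar at (168,255), panel circle at (302,192) and tray at (428,237).

Possible mix-ups:
- Tin: the silver one with red lid at top (135,217), side (191,268), or the purple one at top (90,227), side (150,297). I choose the aluminium one with the red lid.
- Weight: the large one at top (175,220), side (220,262), or the small one at top (186,169), side (194,240). I choose the large one on the board.
- Tray: the yellow tray at (428,237), not the yellow ring at (137,109).

Next is one close crop to check these choices.

Run:
```python
import cv2, numpy as np
t=np.load("top0.npy")[150:300,60:240,::-1];s=np.load("side0.npy")[205:335,125:310,::-1]
a=cv2.resize(t,(400,333),interpolation=3);b=cv2.resize(s,(400,281),interpolation=3)
c=np.zeros((333,800,3),np.uint8);c[:,:400]=a;c[:281,400:]=b
cv2.imwrite("pics/crop0.png",c)
```

```text
(no output)
```

View pics/crop0.png

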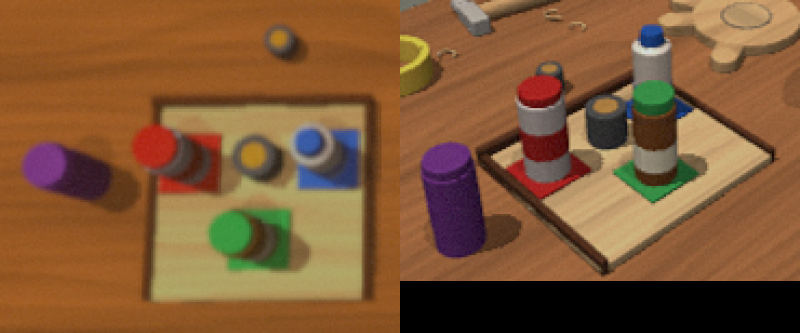

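The crop confirms it: the aluminium tin has a red lid and red band, the large dark weight has a brass dot, and each of the three containers stands on its own coaster. Purple and the small weight are decoys.

```bash
cat > h.py <<'E'
import numpy as np, cv2
from station import get_obs, optics
CM={n:optics.camera_model(n) for n in("side","top")}
def ray(n,u,v):
    m=CM[n];T=m["cam_to_world"];u=np.asarray(u,float);v=np.asarray(v,float)
    d=np.stack([(u-m["cx"])/m["fx"],-(v-m["cy"])/m["fy"],-np.ones_like(u)],-1)@T[:3,:3].T
    return T[:3,3],d
def plane(n,uv,z):
    uv=np.asarray(uv,float);o,d=ray(n,uv[...,0],uv[...,1]);return o+d*((z-o[2])/d[...,2])[...,None]
def tri(a,b):  # top px, side px
    o1,d1=ray("top",*a);o2,d2=ray("side",*b)
    k=np.linalg.lstsq(np.stack([d1,-d2],1),o2-o1,rcond=None)[0]
    p,q=o1+k[0]*d1,o2+k[1]*d2;return (p+q)/2,np.linalg.norm(p-q)
def proj(n,P):
    m=CM[n];c=np.linalg.inv(m["cam_to_world"])@np.r_[P,1];return m["cx"]-m["fx"]*c[0]/c[2],m["cy"]+m["fy"]*c[1]/c[2]
E
python3 - <<'E'
from h import *
t=np.load("top0.npy");s=np.load("side0.npy")
H=cv2.cvtColor(t,cv2.COLOR_RGB2HSV);S=cv2.cvtColor(s,cv2.COLOR_RGB2HSV)
def comps(I,lo,hi,box,nm):
    x0,y0,x1,y1=box;m=np.zeros(I.shape[:2],np.uint8);m[y0:y1,x0:x1]=cv2.inRange(I,lo,hi)[y0:y1,x0:x1]
    n,L,st,c=cv2.connectedComponentsWithStats(m)
    print(nm,[(st[i].tolist(),c[i].round(1).tolist()) for i in range(1,n) if st[i,4]>12])
for I,nm,b in((H,"top",(60,150,240,300)),(S,"side",(130,205,310,335))):
    comps(I,(0,150,60),(4,255,255),b,nm+" red0-4");comps(I,(50,120,40),(75,255,255),b,nm+" green");comps(I,(105,120,60),(122,255,255),b,nm+" blue")
    comps(I,(12,110,80),(20,255,255),b,nm+" brass") 
comps(H,(27,200,100),(33,255,255),(380,160,480,310),"tray")
comps(S,(27,200,100),(33,255,255),(320,160,400,220),"trayS")
for (u,v) in[(130,217),(146,226),(150,232),(165,256),(185,268),(201,212),(215,226),(175,220),(170,228),(302,192),(288,192),(320,200)]:print("T",u,v,H[v,u])
for (u,v) in[(190,246),(193,267),(205,287),(242,251),(242,222),(262,255),(221,255),(220,265)]:print("S",u,v,S[v,u])
E
```

```text
top red0-4 [([121, 207, 19, 19, 277], [129.8, 215.9]), ([148, 211, 10, 7, 46], [153.3, 213.8]), ([132, 229, 19, 7, 67], [138.9, 232.7])]
top green [([154, 245, 19, 19, 278], [163.3, 254.4]), ([163, 245, 27, 26, 237], [180.6, 258.2])]
top blue [([194, 209, 11, 10, 89], [198.6, 213.5]), ([195, 209, 26, 25, 219], [210.2, 224.6])]
top brass [([60, 150, 180, 150, 19452], [143.2, 218.5]), ([167, 214, 13, 12, 116], [173.5, 219.4]), ([169, 253, 7, 12, 16], [172.7, 259.5])]
side red0-4 [([180, 240, 20, 15, 236], [189.3, 246.6]), ([180, 265, 23, 15, 198], [191.2, 272.3]), ([174, 276, 39, 21, 227], [192.0, 287.2])]
side green [([233, 243, 19, 15, 245], [241.9, 249.9]), ([224, 279, 39, 20, 246], [243.0, 288.4])]
side blue [([236, 217, 11, 10, 95], [240.8, 221.5]), ([229, 251, 4, 9, 19], [230.6, 255.1]), ([252, 251, 8, 9, 40], [255.0, 255.2])]
side brass [([130, 205, 180, 130, 13082], [225.0, 266.4]), ([159, 205, 33, 8, 140], [172.6, 207.2]), ([288, 211, 7, 6, 13], [290.0, 213.8]), ([214, 250, 12, 7, 63], [219.8, 253.3]), ([233, 254, 19, 6, 24], [242.8, 257.6]), ([202, 258, 4, 11, 17], [202.9, 262.4]), ([230, 261, 4, 8, 13], [231.7, 264.8]), ([255, 274, 9, 10, 24], [259.6, 278.8]), ([166, 277, 9, 7, 15], [170.2, 279.6]), ([190, 298, 19, 17, 31], [198.9, 305.6]), ([210, 315, 11, 10, 15], [214.9, 319.7])]
tray [([401, 179, 51, 89, 3686], [425.5, 221.5])]
trayS []
T 130 217 [  4 218 181]
T 146 226 [  7 192  73]
T 150 232 [  4 192 110]
T 165 256 [ 62 158 152]
T 185 268 [ 53 164  92]
T 201 212 [111 169 161]
T 215 226 [115 119  90]
T 175 220 [ 20 206 178]
T 170 228 [ 23  63 102]
T 302 192 [ 17 140 173]
T 288 192 [ 18 116 150]
T 320 200 [ 20 139 180]
S 190 246 [  0 201 171]
S 193 267 [179 109 105]
S 205 287 [  0 203 148]
S 242 251 [ 64 153 142]
S 242 222 [109 188 110]
S 262 255 [ 18 108 173]
S 221 255 [ 17 159 173]
S 220 265 [ 8 22 46]
```

Run:
```python
from h import *
t=np.load("top0.npy");s=np.load("side0.npy")
H=cv2.cvtColor(t,cv2.COLOR_RGB2HSV);S=cv2.cvtColor(s,cv2.COLOR_RGB2HSV)
r=lambda a:(np.asarray(a)*1000).round(1).tolist()
# lids: (top blob centre), side: top-ellipse centre from blob top row and width
for nm,a,(x,y,w),zc in(("red",(130.3,216.2),(180,240,20),.126),("green",(163.3,254.2),(233,243,19),.126),("blue",(199.2,213.5),(236,217,11),.128)):
    b=(x+w/2-.5,y-.5+w/2*.53);p,e=tri(a,b);print(nm,r(p),"gap",r(e),"top@z",r(plane("top",a,zc)),"side@z",r(plane("side",b,zc)))
p,e=tri((173.5,219.4),(219.8,253.3));print("weight top",r(p),r(e),r(plane("top",(173.5,219.4),.058)))
def mask(I,lo,hi,box):
    x0,y0,x1,y1=box;m=np.zeros(I.shape[:2],np.uint8);m[y0:y1,x0:x1]=cv2.inRange(I,lo,hi)[y0:y1,x0:x1];return m
def big(m):
    return max(cv2.findContours(m,0,1)[0],key=cv2.contourArea)[:,0,:]
# coaster corners
mt=mask(H,(45,90,30),(80,255,255),(150,240,200,280));ct=big(mt);ms=mask(S,(45,90,30),(80,255,255),(215,270,270,305));cs=big(ms)
BRt=ct[np.argmax(ct.sum(1))]+.5;BRs=cs[np.argmax(cs[:,0])];BLt=ct[ct[:,1]>262];BLt=BLt[np.argmin(BLt[:,0]-BLt[:,1])];BLs=cs[np.argmax(cs[:,1])]
for a,b in((BRt,BRs),(BLt,BLs)):p,e=tri(a,b);print("green coaster corner",a,b,r(p),r(e),r(plane("top",a,.016)),r(plane("side",b,.016)))
for nm,lo,hi,bt,bs in(("red",(0,150,50),(8,255,255),(136,208,162,240),0),("green",(45,90,30),(80,255,255),(176,244,195,275),0),("blue",(105,90,40),(125,255,255),(208,205,225,240),0)):
    m=mask(H,lo,hi,bt);v,u=np.nonzero(m);P=plane("top",np.c_[u,v],.016);print(nm,"coaster x/y 2-98%",r(np.percentile(P,[1,99],axis=0)[:,:2]))
# tray
m=mask(H,(24,150,60),(36,255,255),(380,160,480,310));c=big(m);rc=cv2.minAreaRect((plane("top",c,.016)[:,:2]*1000).astype(np.float32));print("tray",rc)
m=mask(S,(24,150,60),(36,255,255),(320,160,372,220));c=big(m);q=c[np.argmin(c[:,0])];print("tray side left corner",q,r(plane("side",q,.016)),"top box",cv2.boxPoints(rc).round())
# ring
for n,I,(cu,cv_),R in(("top",t,(302,192),24),("side",s,(285,212),20)):
    g=cv2.cvtColor(I,cv2.COLOR_RGB2GRAY);bh=cv2.morphologyEx(g,cv2.MORPH_BLACKHAT,np.ones((7,7)))
    k=np.zeros_like(g);cv2.ellipse(k,(cu,cv_),(R,R if n=="top" else 11),0,0,360,1,-1)
    v,u=np.nonzero((bh>12)&(k>0));el=cv2.fitEllipse(np.c_[u,v].astype(np.float32));print(n,len(u),el,r(plane(n,el[0],.018)))
    globals()["e"+n]=el[0]
p,e=tri(etop,eside);print("ring",r(p),r(e))
# board
m=mask(H,(14,40,120),(26,140,255),(120,190,235,295));c=big(m);rc=cv2.minAreaRect((plane("top",c,.012)[:,:2]*1000).astype(np.float32));print("ply",rc)
```

```text
red [497.2, 392.1, 123.5] gap 2.9 top@z [495.7, 390.1, 126.0] side@z [495.8, 394.6, 126.0]
green [408.4, 314.6, 122.9] gap 0.0 top@z [408.1, 313.7, 126.0] side@z [405.1, 317.4, 126.0]
blue [498.7, 236.3, 123.2] gap 2.0 top@z [497.0, 234.7, 128.0] side@z [493.8, 241.8, 128.0]
weight top [497.7, 310.8, 57.3] 0.1 [497.6, 310.7, 58.0]
green coaster corner [169.5 262.5] [262 285] [378.1, 310.4, 36.4] 43.7 [397.4, 329.4, 16.0] [373.5, 285.6, 16.0]
green coaster corner [159 263] [241 298] [389.7, 350.6, 10.2] 19.4 [396.9, 355.3, 16.0] [375.6, 350.5, 16.0]
red coaster x/y 2-98% [[465.1, 360.5], [531.8, 416.8]]
green coaster x/y 2-98% [[377.9, 281.4], [441.9, 314.1]]
blue coaster x/y 2-98% [[466.9, 204.9], [528.9, 234.9]]
tray ((448.67486572265625, -311.1234130859375), (115.47533416748047, 289.8525390625), 89.44254302978516)
tray side left corner [329 184] [591.6, -261.1, 16.0] top box [[ 303. -367.]
 [ 593. -370.]
 [ 594. -255.]
 [ 304. -252.]]
top 186 ((301.8425598144531, 191.30523681640625), (26.875551223754883, 28.68579864501953), 96.30015563964844) [567.7, -3.3, 18.0]
side 151 ((283.89971923828125, 212.86099243164062), (13.50352668762207, 31.29535484313965), 87.62911224365234) [564.4, 5.1, 18.0]
ring [570.1, -2.9, 11.9] 2.3
ply ((453.436279296875, 313.6046447753906), (234.20343017578125, 220.2988739013672), 89.12406158447266)
```

Everything is measured: lid tops triangulate to z≈0.123, the weight top to 0.057. Centres are red (497,392), green (409,315), blue (498,237), weight (498,311), tray (449,-311) and ring (568,-3), in mm. I'll keep the tool yaw at 0 throughout, so tool x is +x, tool y is −y and tool z is down.

```bash
python3 -m pendant '[[[0,0,0],[0,0,0.104],1],[[0,0,0],[0,0,0.104],1],[[0,0,0],[0,0,0.104],1],[[0,0,0],[0,0,0.103],1],[[25,-40,0],[0,0,0],1],[[25,-40,0],[0,0,0],1],[[25,-40,0],[0,0,0],1],[[25,-40,0],[0,0,0],1],[[25,-40,0],[0,0,0],1],[[25,-40,0],[0,0,0],1],[[25,-40,0],[0,0,0],1],[[25,-40,0],[0,0,0],1]]' 40
```

```text
t: 1.1
tool_pos: [0.429, -0.2873, 0.2309]
tool_rot: [-3.141, 0.001, 0.0]
contact_force: [1.3, -1.0, 0.0]
opening: 0.0858
grip_force: 0.0
```

```bash
python3 -m pendant '[[[0,-36,0],[0,0,0],1],[[0,-36,0],[0,0,0],1],[[0,-36,0],[0,0,0],1],[[0,-36,0],[0,0,0],1],[[0,-36,0],[0,0,0],1],[[0,-36,0],[0,0,0],1],[[0,-36,0],[0,0,0],1],[[0,-36,0],[0,0,0],1],[[-5,-36,0],[0,0,0],1],[[-5,-36,0],[0,0,0],1],[[-5,-36,0],[0,0,0],1],[[-5,-36,0],[0,0,0],1]]'
python3 -m pendant '[[[-6,-34,0],[0,0,0],1],[[-6,-34,0],[0,0,0],1],[[-6,-34,0],[0,0,0],1],[[-5,-32,0],[0,0,0],1],[[0,0,0],[0,0,0],1],[[0,0,0],[0,0,0],1],[[0,0,0],[0,0,0],1]]'
```

```text
t: 2.1
tool_pos: [0.4078, 0.1443, 0.231]
tool_rot: [3.142, -0.0, -0.0]
contact_force: [-0.2, -0.3, -0.1]
opening: 0.0855
grip_force: 0.0
t: 2.68
tool_pos: [0.3854, 0.2764, 0.2308]
tool_rot: [3.141, 0.0, -0.001]
contact_force: [-0.1, 0.3, -0.2]
opening: 0.0853
grip_force: 0.0
```

```bash
python3 -m pendant '[[[12,-19.5,0],[0,0,0],1],[[12,-19,0],[0,0,0],1],[[0,0,0],[0,0,0],1],[[0,0,0],[0,0,0],1]]'
python3 - <<'E'
from h import *
cv2.imwrite("pics/a1.png",np.hstack([optics.get_image("top")[150:330,60:300,::-1],optics.get_image("side")[150:330,100:340,::-1]]).repeat(1,0))
E
```

```text
t: 3.02
tool_pos: [0.4102, 0.3142, 0.2309]
tool_rot: [3.141, -0.002, -0.002]
contact_force: [0.1, -0.3, 0.1]
opening: 0.0854
grip_force: 0.0
```

View pics/a1.png

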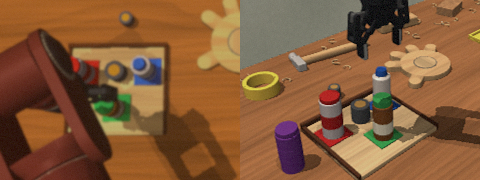

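The gripper is above the green jar: the side crop shows it at about (378,30), over the jar at (383,110). Descending.

```bash
python3 -m pendant '[[[0,0,25],[0,0,0],1],[[0,0,25],[0,0,0],1],[[0,0,25],[0,0,0],1],[[0,0,20],[0,0,0],1],[[0,0,15],[0,0,0],1],[[0,0,15],[0,0,0],1],[[0,0,15],[0,0,0],1],[[0,0,13],[0,0,0],1],[[0,0,10],[0,0,0],1],[[0,0,0],[0,0,0],1],[[0,0,0],[0,0,0],1]]'
python3 -m pendant '[[[0,0,0],[0,0,0],0.4],[[0,0,0],[0,0,0],0.4],[[0,0,0],[0,0,0],0.4],[[0,0,0],[0,0,0],0.4],[[0,0,0],[0,0,0],0.4],[[0,0,0],[0,0,0],0.4]]' 40
```

```text
t: 4.03
tool_pos: [0.4095, 0.3147, 0.068]
tool_rot: [3.141, -0.001, -0.001]
contact_force: [-0.2, -0.9, 0.4]
opening: 0.0854
grip_force: 0.0
t: 4.53
tool_pos: [0.4106, 0.3156, 0.0695]
tool_rot: [-3.141, 0.0, -0.003]
contact_force: [0.1, -0.2, 5.3]
opening: 0.0473
grip_force: 41.5
```

```bash
python3 -m pendant '[[[0,0,-10],[0,0,0],0.4],[[0,0,-20],[0,0,0],0.4],[[0,0,-25],[0,0,0],0.4],[[0,0,-25],[0,0,0],0.4],[[0,0,-25],[0,0,0],0.4],[[0,0,-20],[0,0,0],0.4],[[0,0,-8],[0,0,0],0.4],[[0,0,0],[0,0,0],0.4],[[0,0,0],[0,0,0],0.4]]'
python3 -m pendant '[[[5,10,0],[0,0,0],0.4],[[5,20,0],[0,0,0],0.4],[[5,28,0],[0,0,0],0.4],[[5,28,0],[0,0,0],0.4],[[5,28,0],[0,0,0],0.4],[[5,28,0],[0,0,0],0.4],[[5,28,0],[0,0,0],0.4],[[5,28,0],[0,0,0],0.4],[[0,28,0],[0,0,0],0.4],[[0,28,0],[0,0,0],0.4],[[0,28,0],[0,0,0],0.4],[[0,28,0],[0,0,0],0.4]]'
python3 -m pendant '[[[0,28,0],[0,0,0],0.4],[[-10,28,0],[0,0,0],0.4],[[-10,28,0],[0,0,0],0.4],[[-10,28,0],[0,0,0],0.4],[[-10,28,0],[0,0,0],0.4],[[-10,28,0],[0,0,0],0.4],[[-10,28,0],[0,0,0],0.4],[[-10,28,0],[0,0,0],0.4],[[-10,28,0],[0,0,0],0.4],[[0,28,0],[0,0,0],0.4],[[0,0,0],[0,0,0],0.4],[[0,0,0],[0,0,0],0.4]]'
```

```text
t: 5.28
tool_pos: [0.4092, 0.3149, 0.2004]
tool_rot: [3.141, -0.0, -0.002]
contact_force: [1.1, 0.2, -3.6]
opening: 0.0473
grip_force: 41.6
t: 6.28
tool_pos: [0.4482, 0.0033, 0.199]
tool_rot: [-3.141, 0.001, 0.006]
contact_force: [0.3, 0.2, -1.8]
opening: 0.0475
grip_force: 41.8
t: 7.28
tool_pos: [0.3681, -0.2755, 0.1992]
tool_rot: [-3.139, 0.005, 0.005]
contact_force: [0.3, 0.9, -2.2]
opening: 0.0468
grip_force: 42.2
```

```bash
python3 -m pendant '[[[-4,18,0],[0,0,0],0.4],[[-3,18,0],[0,0,0],0.4],[[0,0,15],[0,0,0],0.4],[[0,0,25],[0,0,0],0.4],[[0,0,25],[0,0,0],0.4],[[0,0,20],[0,0,0],0.4],[[0,0,20],[0,0,0],0.4],[[0,0,15],[0,0,0],0.4],[[0,0,8],[0,0,0],0.4],[[0,0,5],[0,0,0],0.4],[[0,0,2],[0,0,0],0.4],[[0,0,0],[0,0,0],0.4]]'
python3 -m pendant '[[[0,0,2],[0,0,0],0.4],[[0,0,2],[0,0,0],0.4],[[0,0,1],[0,0,0],0.4],[[0,0,0],[0,0,0],0.4]]'
```

```text
t: 8.28
tool_pos: [0.3627, -0.3106, 0.0663]
tool_rot: [-3.142, -0.0, 0.0]
contact_force: [-0.0, -0.6, -2.4]
opening: 0.0473
grip_force: 42.4
t: 8.62
tool_pos: [0.3627, -0.311, 0.0615]
tool_rot: [3.141, -0.0, 0.0]
contact_force: [-0.4, 0.3, -1.8]
opening: 0.0469
grip_force: 42.4
```

```bash
python3 -m pendant '[[[0,0,1],[0,0,0],0.4],[[0,0,1],[0,0,0],0.4],[[0,0,0],[0,0,0],0.4]]'
```

```text
t: 8.87
tool_pos: [0.3627, -0.3111, 0.0596]
tool_rot: [3.141, -0.0, 0.0]
contact_force: [-0.6, 0.6, -1.4]
opening: 0.0475
grip_force: 42.3
```

```bash
python3 -m pendant '[[[0,0,1],[0,0,0],0.4],[[0,0,0],[0,0,0],0.4],[[0,0,0],[0,0,0],0.4]]'
python3 -m pendant '[[[0,0,0.7],[0,0,0],0.4],[[0,0,0],[0,0,0],0.4],[[0,0,0],[0,0,0],0.4]]'
```

```text
t: 9.12
tool_pos: [0.3628, -0.3111, 0.0596]
tool_rot: [-3.142, 0.0, 0.0]
contact_force: [-2.1, 2.0, 6.2]
opening: 0.0472
grip_force: 43.1
t: 9.37
tool_pos: [0.3629, -0.3112, 0.0595]
tool_rot: [-3.141, 0.0, 0.0]
contact_force: [-3.9, 3.7, 10.2]
opening: 0.0471
grip_force: 43.5
```

```bash
python3 -m pendant '[[[0,0,0],[0,0,0],1],[[0,0,0],[0,0,0],1],[[0,0,0],[0,0,0],1],[[0,0,0],[0,0,0],1],[[0,0,-15],[0,0,0],1],[[0,0,-25],[0,0,0],1],[[0,0,-30],[0,0,0],1],[[0,0,-30],[0,0,0],1],[[0,0,-30],[0,0,0],1],[[0,0,-25],[0,0,0],1],[[0,0,0],[0,0,0],1],[[0,0,0],[0,0,0],1]]'
python3 -m pendant '[[[10,-20,0],[0,0,0],1],[[10,-35,0],[0,0,0],1],[[10,-35,0],[0,0,0],1],[[10,-35,0],[0,0,0],1],[[10,-35,0],[0,0,0],1],[[10,-35,0],[0,0,0],1],[[10,-35,0],[0,0,0],1],[[10,-35,0],[0,0,0],1],[[10,-35,0],[0,0,0],1],[[10,-35,0],[0,0,0],1],[[10,-35,0],[0,0,0],1],[[10,-35,0],[0,0,0],1]]'
python3 -m pendant '[[[2,-35,0],[0,0,0],1],[[2,-35,0],[0,0,0],1],[[2,-35,0],[0,0,0],1],[[2,-35,0],[0,0,0],1],[[2,-35,0],[0,0,0],1],[[2,-35,0],[0,0,0],1],[[2,-35,0],[0,0,0],1],[[0,-30,0],[0,0,0],1],[[0,-20,0],[0,0,0],1],[[0,0,0],[0,0,0],1],[[0,0,0],[0,0,0],1],[[0,0,0],[0,0,0],1]]'
```

```text
t: 10.37
tool_pos: [0.3633, -0.3117, 0.2146]
tool_rot: [3.138, -0.0, 0.004]
contact_force: [0.7, -0.1, 0.4]
opening: 0.0855
grip_force: 0.0
t: 11.37
tool_pos: [0.4817, 0.096, 0.2102]
tool_rot: [3.141, 0.0, -0.005]
contact_force: [1.6, 0.4, 0.5]
opening: 0.0853
grip_force: 0.0
t: 12.37
tool_pos: [0.4961, 0.3882, 0.2107]
tool_rot: [3.14, -0.0, -0.004]
contact_force: [0.3, 0.1, 0.1]
opening: 0.0854
grip_force: 0.0
```

Run:
```python
from h import *
cv2.imwrite("pics/a2.png",np.hstack([optics.get_image("top")[150:330,60:480,::-1],optics.get_image("side")[150:330,100:380,::-1]]))
```

```text
(no output)
```

View pics/a2.png

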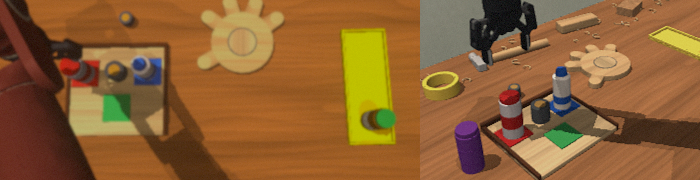

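The green jar stands upright in the near end of the tray, with its lid at crop (384,119). The gripper is above the red tin. The green coaster is now bare, so I'll measure it and then go on to red.

```bash
python3 - <<'E'
from h import *
t=optics.get_image("top");s=optics.get_image("side")
for n,I,b in(("top",t,(150,240,200,285)),("side",s,(210,265,290,310))):
    m=cv2.inRange(cv2.cvtColor(I,cv2.COLOR_RGB2HSV),(45,80,25),(85,255,255));k=np.zeros_like(m);k[b[1]:b[3],b[0]:b[2]]=m[b[1]:b[3],b[0]:b[2]]
    c=max(cv2.findContours(k,0,1)[0],key=cv2.contourArea)[:,0]
    print(n,cv2.minAreaRect((plane(n,c,.016)[:,:2]*1000).astype(np.float32)),cv2.boxPoints(cv2.minAreaRect(c)).round(1).tolist())
    M=cv2.moments(k,True);globals()[n]=(M["m10"]/M["m00"],M["m01"]/M["m00"])
print(tri(top,side))
E
python3 -m pendant '[[[1,-3.5,20],[0,0,0],1],[[0,0,25],[0,0,0],1],[[0,0,25],[0,0,0],1],[[0,0,20],[0,0,0],1],[[0,0,15],[0,0,0],1],[[0,0,12],[0,0,0],1],[[0,0,10],[0,0,0],1],[[0,0,10],[0,0,0],1],[[0,0,6],[0,0,0],1],[[0,0,0],[0,0,0],1],[[0,0,0],[0,0,0],1]]'
python3 -m pendant '[[[0,0,0],[0,0,0],0.4],[[0,0,0],[0,0,0],0.4],[[0,0,0],[0,0,0],0.4],[[0,0,0],[0,0,0],0.4],[[0,0,0],[0,0,0],0.4],[[0,0,0],[0,0,0],0.4]]' 40
```

```text
top ((409.4493408203125, 313.5792236328125), (66.60255432128906, 66.51864624023438), 88.36834716796875) [[163.0, 271.0], [163.0, 244.0], [189.0, 244.0], [189.0, 271.0]]
side ((407.5280456542969, 316.1995544433594), (68.21572875976562, 70.34165954589844), 89.64771270751953) [[223.10000610351562, 283.5], [251.5, 266.5], [263.0, 285.6000061035156], [234.60000610351562, 302.6000061035156]]
(array([0.40875828, 0.31496187, 0.01286263]), np.float64(0.00012217528142543672))
t: 13.48
tool_pos: [0.4979, 0.3928, 0.0699]
tool_rot: [-3.141, 0.0, -0.0]
contact_force: [0.2, 1.0, 0.9]
opening: 0.0855
grip_force: 0.0
t: 13.98
tool_pos: [0.4983, 0.3932, 0.0708]
tool_rot: [-3.14, 0.0, -0.002]
contact_force: [-0.6, 1.1, 4.2]
opening: 0.0492
grip_force: 41.5
```

```bash
python3 -m pendant '[[[0,0,-10],[0,0,0],0.4],[[0,0,-20],[0,0,0],0.4],[[0,0,-25],[0,0,0],0.4],[[0,0,-25],[0,0,0],0.4],[[0,0,-25],[0,0,0],0.4],[[0,0,-22],[0,0,0],0.4],[[0,0,-13],[0,0,0],0.4],[[0,0,0],[0,0,0],0.4],[[0,0,0],[0,0,0],0.4]]'
python3 -m pendant '[[[0,10,0],[0,0,0],0.4],[[0,20,0],[0,0,0],0.4],[[2,30,0],[0,0,0],0.4],[[2,30,0],[0,0,0],0.4],[[2,30,0],[0,0,0],0.4],[[2,30,0],[0,0,0],0.4],[[2,30,0],[0,0,0],0.4],[[2,30,0],[0,0,0],0.4],[[2,30,0],[0,0,0],0.4],[[2,30,0],[0,0,0],0.4],[[2,30,0],[0,0,0],0.4],[[2,30,0],[0,0,0],0.4]]'
python3 -m pendant '[[[2,30,0],[0,0,0],0.4],[[2,30,0],[0,0,0],0.4],[[2,30,0],[0,0,0],0.4],[[2,30,0],[0,0,0],0.4],[[2,30,0],[0,0,0],0.4],[[2,30,0],[0,0,0],0.4],[[2,30,0],[0,0,0],0.4],[[2,30,0],[0,0,0],0.4],[[2,30,0],[0,0,0],0.4],[[0,30,0],[0,0,0],0.4],[[0,28,0],[0,0,0],0.4],[[0,20,0],[0,0,0],0.4]]'
python3 -m pendant '[[[0,16,0],[0,0,0],0.4],[[0,10,0],[0,0,0],0.4],[[0,0,0],[0,0,0],0.4],[[0,0,0],[0,0,0],0.4],[[0,0,0],[0,0,0],0.4]]'
```

```text
t: 14.73
tool_pos: [0.4976, 0.3924, 0.2093]
tool_rot: [3.141, -0.0, -0.0]
contact_force: [0.1, 0.3, -3.7]
opening: 0.0489
grip_force: 42.0
t: 15.73
tool_pos: [0.5158, 0.0607, 0.2068]
tool_rot: [3.141, -0.001, -0.007]
contact_force: [0.4, 0.3, -2.3]
opening: 0.0493
grip_force: 42.2
t: 16.73
tool_pos: [0.5335, -0.2874, 0.2065]
tool_rot: [-3.14, 0.003, 0.007]
contact_force: [0.2, 0.5, -3.7]
opening: 0.0496
grip_force: 42.3
t: 17.15
tool_pos: [0.5355, -0.3102, 0.2092]
tool_rot: [-3.141, -0.001, 0.001]
contact_force: [0.7, 1.6, -3.1]
opening: 0.0491
grip_force: 42.4
```

```bash
python3 -m pendant '[[[0,0,15],[0,0,0],0.4],[[0,0,25],[0,0,0],0.4],[[0,0,25],[0,0,0],0.4],[[0,0,25],[0,0,0],0.4],[[0,0,22],[0,0,0],0.4],[[0,0,15],[0,0,0],0.4],[[0,0,10],[0,0,0],0.4],[[0,0,5],[0,0,0],0.4],[[0,0,4],[0,0,0],0.4],[[0,0,0],[0,0,0],0.4],[[0,0,0],[0,0,0],0.4]]'
python3 -m pendant '[[[0,0,1],[0,0,0],0.4],[[0,0,1],[0,0,0],0.4],[[0,0,0],[0,0,0],0.4],[[0,0,0],[0,0,0],0.4]]'
```

```text
t: 18.07
tool_pos: [0.5362, -0.3117, 0.0646]
tool_rot: [3.141, 0.0, 0.002]
contact_force: [0.3, -0.0, -2.3]
opening: 0.0492
grip_force: 42.4
t: 18.4
tool_pos: [0.5358, -0.3116, 0.062]
tool_rot: [3.141, -0.0, 0.001]
contact_force: [0.6, -0.2, -2.5]
opening: 0.0491
grip_force: 42.4
```

```bash
python3 -m pendant '[[[0,0,1],[0,0,0],0.4],[[0,0,0.7],[0,0,0],0.4],[[0,0,0],[0,0,0],0.4],[[0,0,0],[0,0,0],0.4]]'
python3 -m pendant '[[[0,0,0.7],[0,0,0],0.4],[[0,0,0],[0,0,0],0.4],[[0,0,0],[0,0,0],0.4]]'
```

```text
t: 18.73
tool_pos: [0.536, -0.3116, 0.0608]
tool_rot: [3.141, -0.0, 0.001]
contact_force: [-0.9, 1.9, 1.8]
opening: 0.049
grip_force: 42.8
t: 18.98
tool_pos: [0.5361, -0.3116, 0.0607]
tool_rot: [3.141, -0.0, 0.001]
contact_force: [-2.3, 2.0, 6.2]
opening: 0.0495
grip_force: 43.2
```

```bash
python3 -m pendant '[[[0,0,0],[0,0,0],1],[[0,0,0],[0,0,0],1],[[0,0,0],[0,0,0],1],[[0,0,0],[0,0,0],1],[[0,0,-15],[0,0,0],1],[[0,0,-25],[0,0,0],1],[[0,0,-30],[0,0,0],1],[[0,0,-30],[0,0,0],1],[[0,0,-30],[0,0,0],1],[[0,0,-20],[0,0,0],1],[[0,0,0],[0,0,0],1],[[0,0,0],[0,0,0],1]]'
python3 -m pendant '[[[-3,-20,0],[0,0,0],1],[[-3,-35,0],[0,0,0],1],[[-3,-35,0],[0,0,0],1],[[-3,-35,0],[0,0,0],1],[[-3,-35,0],[0,0,0],1],[[-3,-35,0],[0,0,0],1],[[-3,-35,0],[0,0,0],1],[[-3,-35,0],[0,0,0],1],[[-3,-35,0],[0,0,0],1],[[-3,-35,0],[0,0,0],1],[[-3,-35,0],[0,0,0],1],[[-3,-35,0],[0,0,0],1]]'
python3 -m pendant '[[[-2,-35,0],[0,0,0],1],[[0,-35,0],[0,0,0],1],[[0,-35,0],[0,0,0],1],[[0,-28,0],[0,0,0],1],[[0,-10,0],[0,0,0],1],[[0,0,0],[0,0,0],1],[[0,0,0],[0,0,0],1],[[0,0,0],[0,0,0],1]]'
```

```text
t: 19.98
tool_pos: [0.5363, -0.3119, 0.2108]
tool_rot: [3.14, -0.0, 0.004]
contact_force: [0.3, -0.3, -1.2]
opening: 0.0855
grip_force: 0.0
t: 20.98
tool_pos: [0.498, 0.0952, 0.2065]
tool_rot: [3.141, -0.001, -0.006]
contact_force: [1.9, -0.4, 0.5]
opening: 0.0851
grip_force: 0.0
t: 21.65
tool_pos: [0.4974, 0.2353, 0.208]
tool_rot: [3.14, -0.002, -0.003]
contact_force: [-0.0, 0.2, -0.9]
opening: 0.0854
grip_force: 0.0
```

```bash
python3 -m pendant '[[[0.5,-2,20],[0,0,0],1],[[0,0,25],[0,0,0],1],[[0,0,25],[0,0,0],1],[[0,0,20],[0,0,0],1],[[0,0,15],[0,0,0],1],[[0,0,12],[0,0,0],1],[[0,0,10],[0,0,0],1],[[0,0,8],[0,0,0],1],[[0,0,4],[0,0,0],1],[[0,0,0],[0,0,0],1],[[0,0,0],[0,0,0],1]]'
python3 -m pendant '[[[0,0,0],[0,0,0],0.4],[[0,0,0],[0,0,0],0.4],[[0,0,0],[0,0,0],0.4],[[0,0,0],[0,0,0],0.4],[[0,0,0],[0,0,0],0.4],[[0,0,0],[0,0,0],0.4]]' 40
```

```text
t: 22.57
tool_pos: [0.4987, 0.2387, 0.0708]
tool_rot: [-3.141, 0.0, -0.001]
contact_force: [0.6, -0.2, 0.2]
opening: 0.0855
grip_force: 0.0
t: 23.07
tool_pos: [0.4988, 0.2387, 0.0711]
tool_rot: [-3.141, 0.0, -0.002]
contact_force: [-0.2, -1.0, 4.8]
opening: 0.0452
grip_force: 41.6
```

```bash
python3 -m pendant '[[[0,0,-10],[0,0,0],0.4],[[0,0,-20],[0,0,0],0.4],[[0,0,-25],[0,0,0],0.4],[[0,0,-25],[0,0,0],0.4],[[0,0,-25],[0,0,0],0.4],[[0,0,-25],[0,0,0],0.4],[[0,0,-14],[0,0,0],0.4],[[0,0,0],[0,0,0],0.4],[[0,0,0],[0,0,0],0.4]]'
python3 -m pendant '[[[0,10,0],[0,0,0],0.4],[[0,20,0],[0,0,0],0.4],[[-2.5,30,0],[0,0,0],0.4],[[-2.5,30,0],[0,0,0],0.4],[[-2.5,30,0],[0,0,0],0.4],[[-2.5,30,0],[0,0,0],0.4],[[-2.5,30,0],[0,0,0],0.4],[[-2.5,30,0],[0,0,0],0.4],[[-2.5,30,0],[0,0,0],0.4],[[-2.5,30,0],[0,0,0],0.4],[[-2.5,30,0],[0,0,0],0.4],[[-2.5,30,0],[0,0,0],0.4]]'
python3 -m pendant '[[[-5,30,0],[0,0,0],0.4],[[-5,30,0],[0,0,0],0.4],[[-5,30,0],[0,0,0],0.4],[[-5,30,0],[0,0,0],0.4],[[-5,30,0],[0,0,0],0.4],[[0,28,0],[0,0,0],0.4],[[0,22,0],[0,0,0],0.4],[[0,15,0],[0,0,0],0.4],[[0,5,0],[0,0,0],0.4],[[0,0,0],[0,0,0],0.4],[[0,0,0],[0,0,0],0.4],[[0,0,0],[0,0,0],0.4]]'
```

```text
t: 23.82
tool_pos: [0.4981, 0.2387, 0.2141]
tool_rot: [-3.141, 0.0, -0.0]
contact_force: [-0.1, -0.4, -3.5]
opening: 0.0448
grip_force: 41.6
t: 24.82
tool_pos: [0.4711, -0.0929, 0.2114]
tool_rot: [-3.14, 0.001, 0.007]
contact_force: [0.2, 0.4, -2.8]
opening: 0.0447
grip_force: 41.7
t: 25.82
tool_pos: [0.448, -0.3101, 0.2137]
tool_rot: [-3.14, -0.002, 0.001]
contact_force: [0.3, 0.1, -3.2]
opening: 0.045
grip_force: 41.8
```

Contact expected at z≈0.061.

```bash
python3 -m pendant '[[[0,0,15],[0,0,0],0.4],[[0,0,25],[0,0,0],0.4],[[0,0,25],[0,0,0],0.4],[[0,0,25],[0,0,0],0.4],[[0,0,25],[0,0,0],0.4],[[0,0,15],[0,0,0],0.4],[[0,0,10],[0,0,0],0.4],[[0,0,6],[0,0,0],0.4],[[0,0,4],[0,0,0],0.4],[[0,0,0],[0,0,0],0.4],[[0,0,0],[0,0,0],0.4]]'
python3 -m pendant '[[[0,0,1],[0,0,0],0.4],[[0,0,1],[0,0,0],0.4],[[0,0,0],[0,0,0],0.4],[[0,0,0],[0,0,0],0.4]]'
```

```text
t: 26.73
tool_pos: [0.4488, -0.3118, 0.0653]
tool_rot: [3.14, 0.0, 0.002]
contact_force: [0.2, -0.2, -2.3]
opening: 0.0448
grip_force: 41.7
t: 27.07
tool_pos: [0.4482, -0.3115, 0.0625]
tool_rot: [3.141, -0.0, 0.001]
contact_force: [-0.4, -0.2, -2.4]
opening: 0.0451
grip_force: 41.8
```

```bash
python3 -m pendant '[[[0,0,1],[0,0,0],0.4],[[0,0,0.7],[0,0,0],0.4],[[0,0,0],[0,0,0],0.4],[[0,0,0],[0,0,0],0.4]]'
python3 -m pendant '[[[0,0,0.7],[0,0,0],0.4],[[0,0,0],[0,0,0],0.4],[[0,0,0],[0,0,0],0.4]]'
```

```text
t: 27.4
tool_pos: [0.4483, -0.3116, 0.0611]
tool_rot: [3.141, -0.0, 0.001]
contact_force: [-1.1, 0.7, 1.8]
opening: 0.0448
grip_force: 42.1
t: 27.65
tool_pos: [0.4484, -0.3117, 0.0611]
tool_rot: [3.141, -0.0, 0.001]
contact_force: [-2.7, 1.7, 5.6]
opening: 0.0447
grip_force: 42.6
```

```bash
python3 -m pendant '[[[0,0,0],[0,0,0],1],[[0,0,0],[0,0,0],1],[[0,0,0],[0,0,0],1],[[0,0,0],[0,0,0],1],[[0,0,-15],[0,0,0],1],[[0,0,-25],[0,0,0],1],[[0,0,-30],[0,0,0],1],[[0,0,-30],[0,0,0],1],[[0,0,-30],[0,0,0],1],[[0,0,-20],[0,0,0],1],[[0,0,0],[0,0,0],1],[[0,0,0],[0,0,0],1]]'
python3 -m pendant '[[[0,-20,0],[0,0,0],1],[[0,-35,0],[0,0,0],1],[[0,-35,0],[0,0,0],1],[[0,-35,0],[0,0,0],1],[[0,-35,0],[0,0,0],1],[[0,-35,0],[0,0,0],1],[[0,-35,0],[0,0,0],1],[[0,-35,0],[0,0,0],1],[[0,-35,0],[0,0,0],1],[[0,-20,0],[0,0,0],1],[[0,0,0],[0,0,0],1],[[0,0,0],[0,0,0],1]]'
python3 - <<'E'
from h import *
t=optics.get_image("top");s=optics.get_image("side");np.save("t1.npy",t);np.save("s1.npy",s)
cv2.imwrite("pics/a3.png",np.hstack([t[150:330,60:480,::-1],s[150:330,100:390,::-1]]))
for nm,lo,hi,bt,bs in(("red",(0,130,40),(8,255,255),(120,200,165,245),(165,268,220,305)),("green",(45,80,25),(85,255,255),(150,240,200,285),(210,265,290,310)),("blue",(100,90,30),(125,255,255),(185,195,230,245),(215,235,270,275))):
  P=[]
  for n,I,b in(("top",t,bt),("side",s,bs)):
    m=cv2.inRange(cv2.cvtColor(I,cv2.COLOR_RGB2HSV),lo,hi);k=np.zeros_like(m);k[b[1]:b[3],b[0]:b[2]]=m[b[1]:b[3],b[0]:b[2]]
    c=max(cv2.findContours(k,0,1)[0],key=cv2.contourArea)[:,0]
    R=cv2.minAreaRect((plane(n,c,.016)[:,:2]*1000).astype(np.float32));print(nm,n,np.round(R[0],1),np.round(R[1],1),round(R[2],1))
E
```

```text
t: 28.65
tool_pos: [0.4487, -0.3119, 0.2112]
tool_rot: [3.139, -0.0, 0.004]
contact_force: [-0.5, 0.3, -1.4]
opening: 0.0853
grip_force: 0.0
t: 29.65
tool_pos: [0.4471, 0.0094, 0.2077]
tool_rot: [3.142, 0.004, -0.005]
contact_force: [-0.1, -1.0, -0.4]
opening: 0.0854
grip_force: 0.0
red top [497.1 394.5] [65.4 68.3] 0.8
red side [495.2 397.3] [71.  70.4] 88.9
green top [409.4 313.5] [66.6 66.5] 88.4
green side [407.3 316.3] [67.9 69.7] 88.9
blue top [497.4 236.4] [63.1 65.2] 90.0
blue side [495.  240.1] [69.  68.2] 87.6
```

View pics/a3.png

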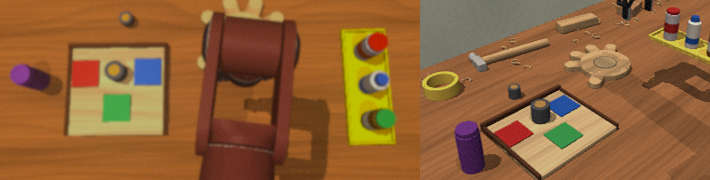

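All three containers stand upright in the tray: red (375,42), blue (375,82), green (384,119) in the crop. The weight is free at (117,71) and the coasters are bare. I'll recheck the coaster centres with tighter masks, then fetch the weight.

Run:
```python
from h import *
t=np.load("t1.npy");s=np.load("s1.npy")
for nm,(i,j),bt,bs in(("red",(0,(1,2)),(125,203,165,242),(165,268,220,305)),("green",(1,(0,2)),(150,240,200,285),(210,265,290,310)),("blue",(2,(0,1)),(185,195,230,245),(215,235,270,275))):
  P=[]
  for I,b in((t,bt),(s,bs)):
    I=I.astype(float);d=I[...,i]-np.maximum(I[...,j[0]],I[...,j[1]])
    if nm=="red": d=I[...,0]-1.9*I[...,1]
    w=d[b[1]:b[3],b[0]:b[2]];hi=np.percentile(w,90);k=(w>hi*.5).astype(np.uint8)
    n,L,st,c=cv2.connectedComponentsWithStats(k);a=1+np.argmax(st[1:,4]);P.append(c[a]+b[:2]);print(nm,st[a],P[-1].round(1))
  print(nm,tri(*P)[0].round(4),plane("top",P[0],.016).round(4),plane("side",P[1],.016).round(4))
def dot(I,b):
  m=cv2.inRange(cv2.cvtColor(I,cv2.COLOR_RGB2HSV),(12,130,90),(24,255,255))[b[1]:b[3],b[0]:b[2]]
  n,L,st,c=cv2.connectedComponentsWithStats(m);a=1+np.argmax(st[1:,4]);return c[a]+b[:2]
a,b=dot(t,(167,213,184,227)),dot(s,(212,248,229,259));print(a,b,tri(a,b),plane("top",a,.058))
```

```text
red [  7   8  27  25 632] [144.7 223.2]
red [ 10   3  38  26 523] [193.2 283.3]
red [0.498  0.3952 0.0118] [0.4974 0.3938 0.016 ] [0.4937 0.3977 0.016 ]
green [ 13   5  27  26 693] [176.2 257.6]
green [ 14   7  39  27 551] [242.9 284.8]
green [0.4094 0.3143 0.012 ] [0.409  0.3132 0.016 ] [0.4061 0.3174 0.016 ]
blue [  9  14  27  26 668] [207.5 221.4]
blue [ 14  10  31  22 384] [242.9 255.2]
blue [0.4977 0.2366 0.0121] [0.4975 0.2362 0.016 ] [0.4932 0.2397 0.016 ]
[173.41964286 219.48214286] [219.71428571 253.48214286] (array([0.49757373, 0.31114637, 0.05693222]), np.float64(1.6960023094844217e-05)) [0.4973786  0.31085833 0.058     ]
```

```bash
python3 -m pendant '[[[5,-20,0],[0,0,0],1],[[5,-30,0],[0,0,0],1],[[5,-35,0],[0,0,0],1],[[5,-35,0],[0,0,0],1],[[5,-35,0],[0,0,0],1],[[5,-35,0],[0,0,0],1],[[5,-35,0],[0,0,0],1],[[5,-35,0],[0,0,0],1],[[5,-25,0],[0,0,0],1],[[5,-15,0],[0,0,0],1],[[0,0,0],[0,0,0],1],[[0,0,0],[0,0,0],1]]'
```

```text
t: 30.75
tool_pos: [0.4987, 0.3077, 0.2089]
tool_rot: [3.14, -0.002, -0.002]
contact_force: [-1.1, -0.2, -0.8]
opening: 0.0854
grip_force: 0.0
```

```bash
python3 -m pendant '[[[0,-2,20],[0,0,0],1],[[0,0,30],[0,0,0],1],[[0,0,30],[0,0,0],1],[[0,0,30],[0,0,0],1],[[0,0,25],[0,0,0],1],[[0,0,20],[0,0,0],1],[[0,0,12],[0,0,0],1],[[0,0,10],[0,0,0],1],[[0,0,6],[0,0,0],1],[[0,0,4],[0,0,0],1],[[0,0,0],[0,0,0],1],[[0,0,0],[0,0,0],1]]'
python3 -m pendant '[[[0,0,0],[0,0,0],0.4],[[0,0,0],[0,0,0],0.4],[[0,0,0],[0,0,0],0.4],[[0,0,0],[0,0,0],0.4],[[0,0,0],[0,0,0],0.4],[[0,0,0],[0,0,0],0.4]]' 60
python3 - <<'E'
from h import *
t=np.load("t1.npy");s=np.load("s1.npy")
for nm,lo,hi,bt,bs in(("red",(0,150,60),(7,255,255),(420,175,455,208),(330,150,390,200)),("green",(50,120,40),(75,255,255),(420,255,460,285),(330,150,420,230)),("blue",(105,120,60),(122,255,255),(420,215,455,240),(330,150,400,190))):
  for n,I,b in(("top",t,bt),("side",s,bs)):
    m=cv2.inRange(cv2.cvtColor(I,cv2.COLOR_RGB2HSV),lo,hi)[b[1]:b[3],b[0]:b[2]]
    k,L,st,c=cv2.connectedComponentsWithStats(m)
    if k>1:
      a=1+np.argmax(st[1:,4]);p=c[a]+b[:2];print(nm,n,st[a].tolist(),p.round(1),plane(n,p,.118 if nm=="blue" else .116).round(4))
E
```

```text
t: 31.75
tool_pos: [0.499, 0.3109, 0.0238]
tool_rot: [-3.141, 0.0, -0.002]
contact_force: [0.5, -0.6, -0.5]
opening: 0.0855
grip_force: 0.0
t: 32.25
tool_pos: [0.4989, 0.3113, 0.0239]
tool_rot: [-3.14, 0.0, -0.002]
contact_force: [0.0, 2.1, 4.8]
opening: 0.0469
grip_force: 62.9
red top [8, 9, 20, 18, 261] [437.  191.8] [ 0.5342 -0.3086  0.116 ]
red side [14, 23, 15, 10, 96] [350.8 177.9] [ 0.454  -0.1792  0.116 ]
green top [16, 5, 19, 17, 265] [445.1 268. ] [ 0.3605 -0.3096  0.116 ]
green side [62, 23, 14, 9, 103] [398.4 177. ] [ 0.3525 -0.2949  0.116 ]
blue top [16, 9, 12, 11, 94] [441.7 228.9] [ 0.4478 -0.3101  0.118 ]
blue side [41, 15, 8, 7, 48] [374.8 168.2] [ 0.4389 -0.2941  0.118 ]
```

```bash
python3 -m pendant '[[[0,0,-5],[0,0,0],0.4],[[0,0,-15],[0,0,0],0.4],[[0,0,-25],[0,0,0],0.4],[[0,0,-25],[0,0,0],0.4],[[0,0,-20],[0,0,0],0.4],[[0,0,-10],[0,0,0],0.4],[[0,0,0],[0,0,0],0.4],[[0,0,0],[0,0,0],0.4]]'
python3 -m pendant '[[[3,15,0],[0,0,0],0.4],[[5,25,0],[0,0,0],0.4],[[6,30,0],[0,0,0],0.4],[[7,30,0],[0,0,0],0.4],[[7,30,0],[0,0,0],0.4],[[7,30,0],[0,0,0],0.4],[[7,30,0],[0,0,0],0.4],[[7,30,0],[0,0,0],0.4],[[7,30,0],[0,0,0],0.4],[[7,30,0],[0,0,0],0.4],[[4,20,0],[0,0,0],0.4],[[3,10,0],[0,0,0],0.4]]'
python3 -m pendant '[[[0,4,0],[0,0,0],0.4],[[0,0,0],[0,0,0],0.4],[[0,0,0],[0,0,0],0.4],[[0,0,0],[0,0,0],0.4]]'
```

```text
t: 32.92
tool_pos: [0.4974, 0.3101, 0.1214]
tool_rot: [3.141, -0.0, -0.003]
contact_force: [-0.8, -0.6, -6.5]
opening: 0.0463
grip_force: 62.9
t: 33.92
tool_pos: [0.5665, -0.0019, 0.1197]
tool_rot: [3.141, -0.004, -0.008]
contact_force: [0.1, -0.0, -6.1]
opening: 0.0464
grip_force: 63.3
t: 34.25
tool_pos: [0.5675, -0.0021, 0.1221]
tool_rot: [-3.141, -0.002, 0.002]
contact_force: [0.8, 1.1, -5.5]
opening: 0.0464
grip_force: 63.3
```

```bash
python3 -m pendant '[[[1,1,10],[0,0,0],0.4],[[0,0,20],[0,0,0],0.4],[[0,0,20],[0,0,0],0.4],[[0,0,15],[0,0,0],0.4],[[0,0,10],[0,0,0],0.4],[[0,0,6],[0,0,0],0.4],[[0,0,4],[0,0,0],0.4],[[0,0,2],[0,0,0],0.4],[[0,0,0],[0,0,0],0.4],[[0,0,0],[0,0,0],0.4]]'
python3 -m pendant '[[[0,0,1],[0,0,0],0.4],[[0,0,1],[0,0,0],0.4],[[0,0,0],[0,0,0],0.4],[[0,0,0],[0,0,0],0.4]]'
```

```text
t: 35.08
tool_pos: [0.57, -0.0044, 0.0368]
tool_rot: [3.141, -0.0, 0.003]
contact_force: [0.2, -0.4, -5.6]
opening: 0.0465
grip_force: 63.3
t: 35.42
tool_pos: [0.5692, -0.0044, 0.034]
tool_rot: [3.142, -0.0, 0.0]
contact_force: [-0.4, -0.5, -5.5]
opening: 0.0466
grip_force: 63.3
```

```bash
python3 -m pendant '[[[0,-1,1],[0,0,0],0.4],[[0,0,1],[0,0,0],0.4],[[0,0,1],[0,0,0],0.4],[[0,0,0.5],[0,0,0],0.4],[[0,0,0],[0,0,0],0.4],[[0,0,0],[0,0,0],0.4]]'
```

```text
t: 35.92
tool_pos: [0.5691, -0.0034, 0.0302]
tool_rot: [-3.142, 0.0, 0.0]
contact_force: [-0.2, 0.4, -5.2]
opening: 0.0464
grip_force: 63.3
```

```bash
python3 -m pendant '[[[0,0,0.6],[0,0,0],0.4],[[0,0,0],[0,0,0],0.4],[[0,0,0],[0,0,0],0.4]]'
python3 -m pendant '[[[0,0,0.5],[0,0,0],0.4],[[0,0,0],[0,0,0],0.4],[[0,0,0],[0,0,0],0.4]]'
```

```text
t: 36.17
tool_pos: [0.5693, -0.0034, 0.0299]
tool_rot: [3.142, -0.0, 0.0]
contact_force: [-0.5, -0.2, -4.5]
opening: 0.0466
grip_force: 63.8
t: 36.42
tool_pos: [0.5693, -0.0034, 0.0299]
tool_rot: [3.142, -0.0, 0.0]
contact_force: [-4.1, -0.4, -0.0]
opening: 0.0467
grip_force: 63.8
```

```bash
python3 -m pendant '[[[0,0,0],[0,0,0],0.7],[[0,0,0],[0,0,0],0.9],[[0,0,0],[0,0,0],1],[[0,0,0],[0,0,0],1],[[0,0,-10],[0,0,0],1],[[0,0,-25],[0,0,0],1],[[0,0,-35],[0,0,0],1],[[0,0,-35],[0,0,0],1],[[0,0,-35],[0,0,0],1],[[0,0,-30],[0,0,0],1],[[0,0,-10],[0,0,0],1],[[0,0,0],[0,0,0],1]]'
python3 -m pendant '[[[-10,20,0],[0,0,0],1],[[-10,35,0],[0,0,0],1],[[-10,35,0],[0,0,0],1],[[-10,35,0],[0,0,0],1],[[-10,35,0],[0,0,0],1],[[-10,35,0],[0,0,0],1],[[-10,35,0],[0,0,0],1],[[-10,35,0],[0,0,0],1],[[-10,25,0],[0,0,0],1],[[-10,15,0],[0,0,0],1],[[0,0,0],[0,0,0],1],[[0,0,0],[0,0,0],1]]'
python3 - <<'E'
from h import *
t=optics.get_image("top");s=optics.get_image("side");np.save("t2.npy",t);np.save("s2.npy",s)
a=cv2.resize(t[150:230,255:350,::-1],(475,400),interpolation=3);b=cv2.resize(s[185:245,245:320,::-1],(320,256),interpolation=3)
c=np.zeros((400,795,3),np.uint8);c[:,:475]=a;c[:256,475:]=b;cv2.imwrite("pics/a4.png",c)
H=cv2.cvtColor(t,cv2.COLOR_RGB2HSV);S=cv2.cvtColor(s,cv2.COLOR_RGB2HSV)
# dark weight silhouettes
for n,I,b in(("top",t,(285,170,325,210)),("side",s,(265,185,305,225))):
  g=I[b[1]:b[3],b[0]:b[2]].max(2);m=((g<95)).astype(np.uint8);k,L,st,c=cv2.connectedComponentsWithStats(m);a=1+np.argmax(st[1:,4]);print(n,st[a],c[a]+b[:2])
E
```

```text
t: 37.42
tool_pos: [0.5715, -0.0037, 0.2144]
tool_rot: [3.14, -0.0, 0.014]
contact_force: [-0.0, -0.2, 0.4]
opening: 0.0855
grip_force: 0.0
t: 38.42
tool_pos: [0.4679, -0.3082, 0.2068]
tool_rot: [-3.139, 0.003, 0.004]
contact_force: [-0.2, -0.1, -0.4]
opening: 0.0853
grip_force: 0.0
top [  9  18  18  12 100] [302.47 194.78]
side [ 13  12  15  19 219] [285.12328767 206.94520548]
```

View pics/a4.png

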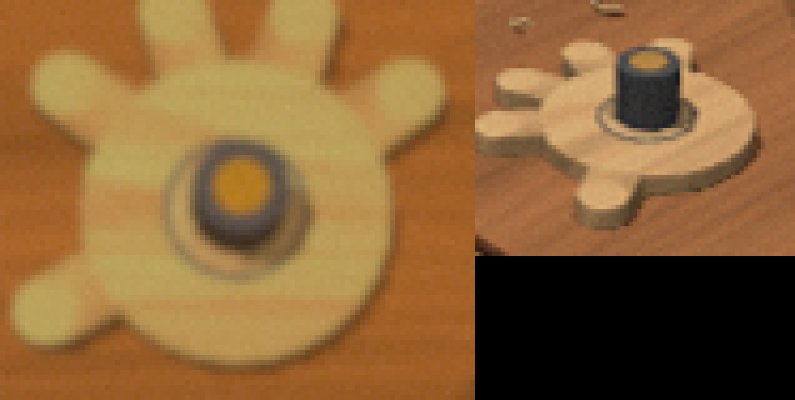

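Run:
```python
from h import *
for n,b,ring in(("top",(292,178,314,198),(301.84,191.31)),("side",(276,190,296,205),(283.9,212.86))):
  I=np.load(n[0]+"2.npy")
  m=cv2.inRange(cv2.cvtColor(I,cv2.COLOR_RGB2HSV),(12,150,90),(24,255,255))[b[1]:b[3],b[0]:b[2]]
  k,L,st,c=cv2.connectedComponentsWithStats(m);a=1+np.argmax(st[1:,4]);p=c[a]+b[:2]
  print(n,st[a],p,"dot",plane(n,p,.064).round(4),"ring",plane(n,ring,.018).round(4))
  globals()[n]=p
print(tri(top,side), tri((301.84,191.31),(283.9,212.86)))
```

```text
top [  6   4  11  11 100] [302.9  186.79] dot [ 0.568  -0.0039  0.064 ] ring [ 0.5677 -0.0033  0.018 ]
side [ 0  0 20  7 96] [284.26041667 192.16666667] dot [ 0.5994 -0.032   0.064 ] ring [0.5644 0.0051 0.018 ]
(array([ 5.65365847e-01, -3.37009388e-04,  8.76538710e-02]), np.float64(0.007957633554673882)) (array([ 0.57011926, -0.00292203,  0.01187316]), np.float64(0.0023011473408968393))
```

The weight is centred in the circle: dot at (568.0,-3.9) mm and ring at (567.7,-3.3) mm in the top view. In the picture the dot is at (241,187) inside the ring around (239,208). Now the containers go back, red first.

```bash
python3 -m pendant '[[[17,0,0],[0,0,0],1],[[17,1,0],[0,0,0],1],[[17,1,0],[0,0,0],1],[[17,1,0],[0,0,0],1],[[0,0,0],[0,0,0],1],[[0,0,0],[0,0,0],1],[[0,0,0],[0,0,0],1]]'
```

```text
t: 39.1
tool_pos: [0.5369, -0.3103, 0.2087]
tool_rot: [-3.141, -0.002, 0.002]
contact_force: [0.9, -0.2, 0.3]
opening: 0.085
grip_force: 0.0
```

```bash
python3 -m pendant '[[[-0.5,1,20],[0,0,0],1],[[0,0,25],[0,0,0],1],[[0,0,25],[0,0,0],1],[[0,0,20],[0,0,0],1],[[0,0,20],[0,0,0],1],[[0,0,14],[0,0,0],1],[[0,0,10],[0,0,0],1],[[0,0,8],[0,0,0],1],[[0,0,5],[0,0,0],1],[[0,0,0],[0,0,0],1],[[0,0,0],[0,0,0],1]]'
python3 -m pendant '[[[0,0,0],[0,0,0],0.4],[[0,0,0],[0,0,0],0.4],[[0,0,0],[0,0,0],0.4],[[0,0,0],[0,0,0],0.4],[[0,0,0],[0,0,0],0.4],[[0,0,0],[0,0,0],0.4]]' 40
python3 -m pendant '[[[0,0,-10],[0,0,0],0.4],[[0,0,-20],[0,0,0],0.4],[[0,0,-25],[0,0,0],0.4],[[0,0,-25],[0,0,0],0.4],[[0,0,-25],[0,0,0],0.4],[[0,0,-25],[0,0,0],0.4],[[0,0,-18],[0,0,0],0.4],[[0,0,0],[0,0,0],0.4],[[0,0,0],[0,0,0],0.4]]'
```

```text
t: 40.02
tool_pos: [0.537, -0.3127, 0.0629]
tool_rot: [3.141, -0.0, 0.001]
contact_force: [0.3, -0.2, 0.8]
opening: 0.0854
grip_force: 0.0
t: 40.52
tool_pos: [0.5372, -0.3124, 0.0632]
tool_rot: [3.141, -0.0, 0.002]
contact_force: [-0.7, 2.2, 5.6]
opening: 0.0493
grip_force: 41.0
t: 41.27
tool_pos: [0.5367, -0.3127, 0.2106]
tool_rot: [3.14, -0.0, 0.001]
contact_force: [0.6, -0.3, -4.6]
opening: 0.0492
grip_force: 41.9
```

```bash
python3 -m pendant '[[[0,-10,0],[0,0,0],0.4],[[0,-20,0],[0,0,0],0.4],[[-2,-30,0],[0,0,0],0.4],[[-2,-30,0],[0,0,0],0.4],[[-2,-30,0],[0,0,0],0.4],[[-2,-30,0],[0,0,0],0.4],[[-2,-30,0],[0,0,0],0.4],[[-2,-30,0],[0,0,0],0.4],[[-2,-30,0],[0,0,0],0.4],[[-2,-30,0],[0,0,0],0.4],[[-2,-30,0],[0,0,0],0.4],[[-2,-30,0],[0,0,0],0.4]]'
python3 -m pendant '[[[-2,-30,0],[0,0,0],0.4],[[-2,-30,0],[0,0,0],0.4],[[-2,-30,0],[0,0,0],0.4],[[-2,-30,0],[0,0,0],0.4],[[-2,-30,0],[0,0,0],0.4],[[-2,-30,0],[0,0,0],0.4],[[-2,-30,0],[0,0,0],0.4],[[-2,-30,0],[0,0,0],0.4],[[-1.5,-30,0],[0,0,0],0.4],[[0,-30,0],[0,0,0],0.4],[[0,-30,0],[0,0,0],0.4],[[0,-25,0],[0,0,0],0.4]]'
python3 -m pendant '[[[0,-15,0],[0,0,0],0.4],[[0,-7,0],[0,0,0],0.4],[[0,0,0],[0,0,0],0.4],[[0,0,0],[0,0,0],0.4],[[0,0,0],[0,0,0],0.4],[[0,0,0],[0,0,0],0.4]]'
```

```text
t: 42.27
tool_pos: [0.5145, 0.0197, 0.2071]
tool_rot: [-3.141, 0.0, 0.008]
contact_force: [1.2, 0.3, -2.6]
opening: 0.0495
grip_force: 42.1
t: 43.27
tool_pos: [0.4969, 0.3742, 0.2068]
tool_rot: [3.139, 0.002, -0.007]
contact_force: [-0.8, 0.1, -2.8]
opening: 0.0494
grip_force: 42.1
t: 43.77
tool_pos: [0.4995, 0.3934, 0.2102]
tool_rot: [3.141, -0.003, -0.0]
contact_force: [0.0, -0.3, -2.9]
opening: 0.0493
grip_force: 42.1
```

```bash
python3 -m pendant '[[[0,-1,15],[0,0,0],0.4],[[0,0,25],[0,0,0],0.4],[[0,0,25],[0,0,0],0.4],[[0,0,22],[0,0,0],0.4],[[0,0,18],[0,0,0],0.4],[[0,0,12],[0,0,0],0.4],[[0,0,8],[0,0,0],0.4],[[0,0,5],[0,0,0],0.4],[[0,0,3],[0,0,0],0.4],[[0,0,0],[0,0,0],0.4],[[0,0,0],[0,0,0],0.4],[[0,0,0],[0,0,0],0.4]]'
python3 -m pendant '[[[0,0,1],[0,0,0],0.4],[[0,0,1],[0,0,0],0.4],[[0,0,0],[0,0,0],0.4],[[0,0,0],[0,0,0],0.4]]'
```

```text
t: 44.77
tool_pos: [0.5, 0.3962, 0.0786]
tool_rot: [-3.14, 0.0, -0.003]
contact_force: [-0.4, 0.8, -3.4]
opening: 0.049
grip_force: 42.2
t: 45.1
tool_pos: [0.4992, 0.3956, 0.0752]
tool_rot: [-3.142, 0.0, -0.0]
contact_force: [0.4, -0.1, -2.5]
opening: 0.0495
grip_force: 42.2
```

```bash
python3 -m pendant '[[[0,0.7,0.8],[0,0,0],0.4],[[0,0,0.8],[0,0,0],0.4],[[0,0,0.6],[0,0,0],0.4],[[0,0,0],[0,0,0],0.4],[[0,0,0],[0,0,0],0.4]]'
```

```text
t: 45.52
tool_pos: [0.4994, 0.3949, 0.0734]
tool_rot: [3.142, -0.0, 0.0]
contact_force: [-1.3, 0.2, -0.8]
opening: 0.0492
grip_force: 42.3
```

```bash
python3 -m pendant '[[[0,0,0.7],[0,0,0],0.4],[[0,0,0.3],[0,0,0],0.4],[[0,0,0],[0,0,0],0.4],[[0,0,0],[0,0,0],0.4]]'
python3 -m pendant '[[[0,0,0],[0,0,0],0.8],[[0,0,0],[0,0,0],1],[[0,0,0],[0,0,0],1],[[0,0,0],[0,0,0],1],[[0,0,-15],[0,0,0],1],[[0,0,-25],[0,0,0],1],[[0,0,-30],[0,0,0],1],[[0,0,-30],[0,0,0],1],[[0,0,-25],[0,0,0],1],[[0,0,-12],[0,0,0],1],[[0,0,0],[0,0,0],1],[[0,0,0],[0,0,0],1]]'
python3 -m pendant '[[[-5,20,0],[0,0,0],1],[[-5,35,0],[0,0,0],1],[[-5,35,0],[0,0,0],1],[[-5,35,0],[0,0,0],1],[[-5,35,0],[0,0,0],1],[[-5,35,0],[0,0,0],1],[[-5,35,0],[0,0,0],1],[[-5,35,0],[0,0,0],1],[[-5,35,0],[0,0,0],1],[[-5,35,0],[0,0,0],1],[[0,35,0],[0,0,0],1],[[0,35,0],[0,0,0],1]]'
python3 -m pendant '[[[0,35,0],[0,0,0],1],[[0,35,0],[0,0,0],1],[[0,35,0],[0,0,0],1],[[0,35,0],[0,0,0],1],[[0,35,0],[0,0,0],1],[[0,35,0],[0,0,0],1],[[0,35,0],[0,0,0],1],[[0,32,0],[0,0,0],1],[[0,20,0],[0,0,0],1],[[0,0,0],[0,0,0],1],[[0,0,0],[0,0,0],1],[[0,0,0],[0,0,0],1]]'
```

```text
t: 45.85
tool_pos: [0.4996, 0.395, 0.0733]
tool_rot: [3.142, -0.0, 0.001]
contact_force: [-2.6, -2.1, 4.4]
opening: 0.0494
grip_force: 42.3
t: 46.85
tool_pos: [0.4994, 0.395, 0.2094]
tool_rot: [-3.141, 0.0, -0.001]
contact_force: [0.1, -0.4, -0.7]
opening: 0.0856
grip_force: 0.0
t: 47.85
tool_pos: [0.4472, -0.0113, 0.2061]
tool_rot: [-3.141, 0.0, 0.007]
contact_force: [1.1, 0.1, -0.7]
opening: 0.0854
grip_force: 0.0
t: 48.85
tool_pos: [0.4484, -0.3059, 0.2069]
tool_rot: [-3.139, 0.0, 0.004]
contact_force: [0.2, -0.2, 0.8]
opening: 0.0853
grip_force: 0.0
```

Run:
```python
from h import *
t=optics.get_image("top");s=optics.get_image("side");np.save("t3.npy",t);np.save("s3.npy",s)
a=cv2.resize(t[190:290,110:240,::-1],(455,350),interpolation=3);b=cv2.resize(s[225:325,150:250,::-1],(340,340),interpolation=3)
c=np.zeros((350,795,3),np.uint8);c[:,:455]=a;c[:340,455:]=b;cv2.imwrite("pics/a5.png",c)
H=cv2.cvtColor(t,cv2.COLOR_RGB2HSV);m=cv2.inRange(H,(0,150,60),(4,255,255))[200:240,115:165];k,L,st,c=cv2.connectedComponentsWithStats(m);a=1+np.argmax(st[1:,4]);print(st[a],c[a]+(115,200))
```

```text
[  5   6  19  20 276] [128.76086957 215.7173913 ]
```

View pics/a5.png

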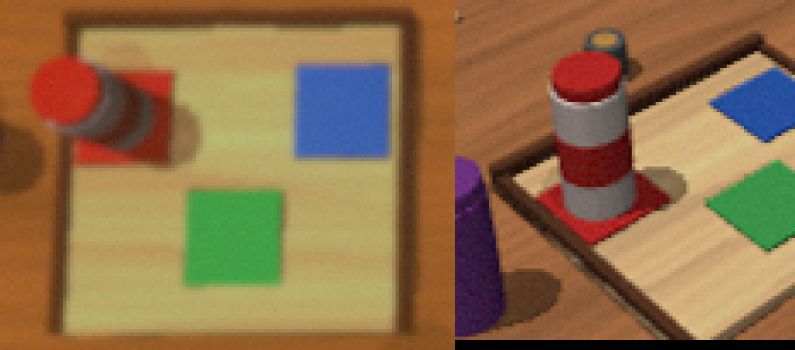

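The red tin stands upright on its coaster, within about 2 mm of its initial lid position (128.8 against 129.8 px). Next is blue.

```bash
python3 -m pendant '[[[0,4,20],[0,0,0],1],[[0,0,25],[0,0,0],1],[[0,0,25],[0,0,0],1],[[0,0,20],[0,0,0],1],[[0,0,20],[0,0,0],1],[[0,0,14],[0,0,0],1],[[0,0,10],[0,0,0],1],[[0,0,8],[0,0,0],1],[[0,0,5],[0,0,0],1],[[0,0,0],[0,0,0],1],[[0,0,0],[0,0,0],1]]'
python3 -m pendant '[[[0,0,0],[0,0,0],0.4],[[0,0,0],[0,0,0],0.4],[[0,0,0],[0,0,0],0.4],[[0,0,0],[0,0,0],0.4],[[0,0,0],[0,0,0],0.4],[[0,0,0],[0,0,0],0.4]]' 40
python3 -m pendant '[[[0,0,-10],[0,0,0],0.4],[[0,0,-20],[0,0,0],0.4],[[0,0,-25],[0,0,0],0.4],[[0,0,-25],[0,0,0],0.4],[[0,0,-25],[0,0,0],0.4],[[0,0,-25],[0,0,0],0.4],[[0,0,-18],[0,0,0],0.4],[[0,0,0],[0,0,0],0.4],[[0,0,0],[0,0,0],0.4]]'
```

```text
t: 49.87
tool_pos: [0.4495, -0.3112, 0.0626]
tool_rot: [3.141, 0.0, 0.001]
contact_force: [0.3, 0.3, -0.6]
opening: 0.0859
grip_force: 0.0
t: 50.37
tool_pos: [0.4496, -0.3117, 0.0629]
tool_rot: [3.14, -0.0, 0.002]
contact_force: [-0.3, -1.5, 3.5]
opening: 0.0446
grip_force: 41.5
t: 51.12
tool_pos: [0.4492, -0.311, 0.2104]
tool_rot: [3.141, -0.0, 0.001]
contact_force: [-0.1, 0.2, -3.9]
opening: 0.0446
grip_force: 41.6
```

```bash
python3 -m pendant '[[[0,-10,0],[0,0,0],0.4],[[0,-20,0],[0,0,0],0.4],[[2.5,-30,0],[0,0,0],0.4],[[2.5,-30,0],[0,0,0],0.4],[[2.5,-30,0],[0,0,0],0.4],[[2.5,-30,0],[0,0,0],0.4],[[2.5,-30,0],[0,0,0],0.4],[[2.5,-30,0],[0,0,0],0.4],[[2.5,-30,0],[0,0,0],0.4],[[2.5,-30,0],[0,0,0],0.4],[[2.5,-30,0],[0,0,0],0.4],[[2.5,-30,0],[0,0,0],0.4]]'
python3 -m pendant '[[[5,-30,0],[0,0,0],0.4],[[5,-30,0],[0,0,0],0.4],[[5,-30,0],[0,0,0],0.4],[[5,-30,0],[0,0,0],0.4],[[5,-30,0],[0,0,0],0.4],[[0.5,-28,0],[0,0,0],0.4],[[0,-22,0],[0,0,0],0.4],[[0,-15,0],[0,0,0],0.4],[[0,-5,0],[0,0,0],0.4],[[0,0,0],[0,0,0],0.4],[[0,0,0],[0,0,0],0.4],[[0,0,0],[0,0,0],0.4]]'
python3 -m pendant '[[[0,0,15],[0,0,0],0.4],[[0,0,25],[0,0,0],0.4],[[0,0,25],[0,0,0],0.4],[[0,0,22],[0,0,0],0.4],[[0,0,18],[0,0,0],0.4],[[0,0,12],[0,0,0],0.4],[[0,0,8],[0,0,0],0.4],[[0,0,5],[0,0,0],0.4],[[0,0,3],[0,0,0],0.4],[[0,0,0],[0,0,0],0.4],[[0,0,0],[0,0,0],0.4],[[0,0,0],[0,0,0],0.4]]'
```

```text
t: 52.12
tool_pos: [0.4721, 0.0212, 0.2071]
tool_rot: [-3.141, -0.0, 0.008]
contact_force: [0.8, -0.2, -3.2]
opening: 0.0448
grip_force: 41.6
t: 53.12
tool_pos: [0.4992, 0.238, 0.2091]
tool_rot: [3.141, -0.002, -0.002]
contact_force: [0.2, -1.2, -3.2]
opening: 0.0447
grip_force: 41.8
t: 54.12
tool_pos: [0.5005, 0.2392, 0.0782]
tool_rot: [-3.141, 0.0, -0.003]
contact_force: [0.8, 0.1, -2.4]
opening: 0.0449
grip_force: 41.8
```

```bash
python3 -m pendant '[[[0,0.5,1.5],[0,0,0],0.4],[[0,0,1.5],[0,0,0],0.4],[[0,0,1],[0,0,0],0.4],[[0,0,0.6],[0,0,0],0.4],[[0,0,0],[0,0,0],0.4],[[0,0,0],[0,0,0],0.4]]'
```

```text
t: 54.62
tool_pos: [0.4999, 0.2385, 0.073]
tool_rot: [-3.142, 0.0, -0.001]
contact_force: [-0.4, -0.4, 1.3]
opening: 0.0447
grip_force: 42.1
```

```bash
python3 -m pendant '[[[0,0,0.4],[0,0,0],0.4],[[0,0,0],[0,0,0],0.8],[[0,0,0],[0,0,0],1],[[0,0,0],[0,0,0],1],[[0,0,0],[0,0,0],1],[[0,0,-15],[0,0,0],1],[[0,0,-25],[0,0,0],1],[[0,0,-30],[0,0,0],1],[[0,0,-30],[0,0,0],1],[[0,0,-25],[0,0,0],1],[[0,0,-12],[0,0,0],1],[[0,0,0],[0,0,0],1]]'
python3 -m pendant '[[[-5,20,0],[0,0,0],1],[[-5,30,0],[0,0,0],1],[[-5,35,0],[0,0,0],1],[[-5,35,0],[0,0,0],1],[[-5,35,0],[0,0,0],1],[[-5,35,0],[0,0,0],1],[[-5,35,0],[0,0,0],1],[[-5,35,0],[0,0,0],1],[[-5,35,0],[0,0,0],1],[[-10,35,0],[0,0,0],1],[[-10,35,0],[0,0,0],1],[[-10,35,0],[0,0,0],1]]'
python3 -m pendant '[[[-15,35,0],[0,0,0],1],[[-15,35,0],[0,0,0],1],[[-15,35,0],[0,0,0],1],[[-15,30,0],[0,0,0],1],[[-2,14,0],[0,0,0],1],[[0,0,0],[0,0,0],1],[[0,0,0],[0,0,0],1],[[0,0,0],[0,0,0],1],[[0,0,0],[0,0,0],1]]'
```

```text
t: 55.62
tool_pos: [0.5016, 0.2391, 0.213]
tool_rot: [-3.139, 0.0, -0.011]
contact_force: [0.5, -0.7, 0.8]
opening: 0.0855
grip_force: 0.0
t: 56.62
tool_pos: [0.4229, -0.1626, 0.2064]
tool_rot: [-3.14, 0.0, 0.005]
contact_force: [1.4, -0.4, 0.2]
opening: 0.0855
grip_force: 0.0
t: 57.37
tool_pos: [0.3631, -0.3092, 0.2083]
tool_rot: [-3.14, -0.003, 0.001]
contact_force: [0.7, -0.4, 0.4]
opening: 0.0857
grip_force: 0.0
```

```bash
python3 -m pendant '[[[-0.5,1,20],[0,0,0],1],[[0,0,25],[0,0,0],1],[[0,0,25],[0,0,0],1],[[0,0,20],[0,0,0],1],[[0,0,20],[0,0,0],1],[[0,0,14],[0,0,0],1],[[0,0,10],[0,0,0],1],[[0,0,8],[0,0,0],1],[[0,0,6],[0,0,0],1],[[0,0,0],[0,0,0],1],[[0,0,0],[0,0,0],1]]'
python3 -m pendant '[[[0,0,0],[0,0,0],0.4],[[0,0,0],[0,0,0],0.4],[[0,0,0],[0,0,0],0.4],[[0,0,0],[0,0,0],0.4],[[0,0,0],[0,0,0],0.4],[[0,0,0],[0,0,0],0.4]]' 40
python3 -m pendant '[[[0,0,-10],[0,0,0],0.4],[[0,0,-20],[0,0,0],0.4],[[0,0,-25],[0,0,0],0.4],[[0,0,-25],[0,0,0],0.4],[[0,0,-25],[0,0,0],0.4],[[0,0,-25],[0,0,0],0.4],[[0,0,-18],[0,0,0],0.4],[[0,0,0],[0,0,0],0.4],[[0,0,0],[0,0,0],0.4]]'
```

```text
t: 58.28
tool_pos: [0.3624, -0.3116, 0.0614]
tool_rot: [3.141, 0.0, 0.001]
contact_force: [-0.5, 0.2, -0.4]
opening: 0.0853
grip_force: 0.0
t: 58.78
tool_pos: [0.3625, -0.3119, 0.0619]
tool_rot: [3.141, -0.0, 0.001]
contact_force: [-0.3, 2.4, 5.7]
opening: 0.0472
grip_force: 41.2
t: 59.53
tool_pos: [0.3622, -0.3118, 0.2095]
tool_rot: [3.14, -0.0, 0.002]
contact_force: [-0.3, 0.8, -2.9]
opening: 0.047
grip_force: 41.6
```

```bash
python3 -m pendant '[[[0,-10,0],[0,0,0],0.4],[[10,-20,0],[0,0,0],0.4],[[10,-30,0],[0,0,0],0.4],[[10,-30,0],[0,0,0],0.4],[[10,-30,0],[0,0,0],0.4],[[10,-30,0],[0,0,0],0.4],[[10,-30,0],[0,0,0],0.4],[[10,-30,0],[0,0,0],0.4],[[10,-30,0],[0,0,0],0.4],[[10,-30,0],[0,0,0],0.4],[[0,-30,0],[0,0,0],0.4],[[0,-30,0],[0,0,0],0.4]]'
python3 -m pendant '[[[-5,-30,0],[0,0,0],0.4],[[-5,-30,0],[0,0,0],0.4],[[-5,-30,0],[0,0,0],0.4],[[-5,-30,0],[0,0,0],0.4],[[-5,-30,0],[0,0,0],0.4],[[-5,-30,0],[0,0,0],0.4],[[-6,-30,0],[0,0,0],0.4],[[-6,-30,0],[0,0,0],0.4],[[0,-27,0],[0,0,0],0.4],[[0,-20,0],[0,0,0],0.4],[[0,-10,0],[0,0,0],0.4],[[0,0,0],[0,0,0],0.4]]'
python3 -m pendant '[[[0,0,0],[0,0,0],0.4],[[0,0,0],[0,0,0],0.4],[[0,0,0],[0,0,0],0.4]]'
```

```text
t: 60.53
tool_pos: [0.4505, 0.0207, 0.2062]
tool_rot: [-3.141, -0.0, 0.007]
contact_force: [0.1, -0.4, -1.5]
opening: 0.0467
grip_force: 41.8
t: 61.53
tool_pos: [0.4085, 0.3164, 0.2067]
tool_rot: [3.14, 0.004, -0.006]
contact_force: [0.2, -0.2, -2.5]
opening: 0.0474
grip_force: 41.8
t: 61.78
tool_pos: [0.4102, 0.3143, 0.2085]
tool_rot: [3.141, -0.003, -0.001]
contact_force: [0.3, 0.2, -1.2]
opening: 0.0472
grip_force: 41.8
```

```bash
python3 -m pendant '[[[0,0,15],[0,0,0],0.4],[[0,0,25],[0,0,0],0.4],[[0,0,25],[0,0,0],0.4],[[0,0,22],[0,0,0],0.4],[[0,0,18],[0,0,0],0.4],[[0,0,12],[0,0,0],0.4],[[0,0,8],[0,0,0],0.4],[[0,0,5],[0,0,0],0.4],[[0,0,3],[0,0,0],0.4],[[0,0,0],[0,0,0],0.4],[[0,0,0],[0,0,0],0.4],[[0,0,0],[0,0,0],0.4]]'
python3 -m pendant '[[[0,0,1],[0,0,0],0.4],[[0,0,1],[0,0,0],0.4],[[0,0,1],[0,0,0],0.4],[[0,0,0.5],[0,0,0],0.4],[[0,0,0],[0,0,0],0.4],[[0,0,0],[0,0,0],0.4]]'
```

```text
t: 62.78
tool_pos: [0.411, 0.3159, 0.0772]
tool_rot: [-3.141, 0.0, -0.003]
contact_force: [-0.4, 0.1, -2.1]
opening: 0.0472
grip_force: 41.9
t: 63.28
tool_pos: [0.4102, 0.3154, 0.0724]
tool_rot: [3.142, -0.0, -0.0]
contact_force: [-0.0, 0.2, -1.6]
opening: 0.0471
grip_force: 41.9
```

```bash
python3 -m pendant '[[[0,0,0.6],[0,0,0],0.4],[[0,0,0.6],[0,0,0],0.4],[[0,0,0],[0,0,0],0.4],[[0,0,0],[0,0,0],0.4]]'
python3 -m pendant '[[[0,0,0],[0,0,0],0.8],[[0,0,0],[0,0,0],1],[[0,0,0],[0,0,0],1],[[0,0,0],[0,0,0],1],[[0,0,-15],[0,0,0],1],[[0,0,-25],[0,0,0],1],[[0,0,-30],[0,0,0],1],[[0,0,-30],[0,0,0],1],[[0,0,-25],[0,0,0],1],[[0,0,-12],[0,0,0],1],[[0,0,0],[0,0,0],1],[[0,0,0],[0,0,0],1]]'
python3 -m pendant '[[[5,20,0],[0,0,0],1],[[5,35,0],[0,0,0],1],[[5,35,0],[0,0,0],1],[[5,35,0],[0,0,0],1],[[5,35,0],[0,0,0],1],[[5,35,0],[0,0,0],1],[[5,35,0],[0,0,0],1],[[0,35,0],[0,0,0],1],[[0,35,0],[0,0,0],1],[[0,35,0],[0,0,0],1],[[0,35,0],[0,0,0],1],[[0,35,0],[0,0,0],1]]'
python3 -m pendant '[[[0,35,0],[0,0,0],1],[[0,35,0],[0,0,0],1],[[0,35,0],[0,0,0],1],[[0,30,0],[0,0,0],1],[[0,20,0],[0,0,0],1],[[0,0,0],[0,0,0],1],[[0,0,0],[0,0,0],1],[[0,0,0],[0,0,0],1]]'
python3 - <<'E'
from h import *
t=optics.get_image("top");s=optics.get_image("side");np.save("t4.npy",t)
a=cv2.resize(t[150:300,60:360,::-1],(480,240),interpolation=3);b=cv2.resize(s[185:325,150:330,::-1],(315,245),interpolation=3)
c=np.zeros((250,795,3),np.uint8);c[:240,:480]=a;c[:245,480:]=b;cv2.imwrite("pics/a6.png",c)
t0=np.load("top0.npy")
for nm,lo,hi,b in(("red",(0,150,60),(4,255,255),(115,200,145,227)),("green",(50,120,100),(75,255,255),(150,240,174,266)),("blue",(105,130,125),(122,255,255),(190,205,208,222))):
  for I in(t0,t):
    m=cv2.inRange(cv2.cvtColor(I,cv2.COLOR_RGB2HSV),lo,hi)[b[1]:b[3],b[0]:b[2]];k,L,st,c=cv2.connectedComponentsWithStats(m);a=1+np.argmax(st[1:,4]);print(nm,st[a],(c[a]+b[:2]).round(1))
E
```

```text
t: 63.62
tool_pos: [0.4105, 0.3155, 0.0719]
tool_rot: [3.142, -0.0, 0.001]
contact_force: [-2.1, -1.0, 3.5]
opening: 0.0471
grip_force: 42.2
t: 64.62
tool_pos: [0.4102, 0.3155, 0.2079]
tool_rot: [-3.141, 0.0, -0.0]
contact_force: [-0.7, 0.1, -0.7]
opening: 0.0855
grip_force: 0.0
t: 65.62
tool_pos: [0.4435, -0.0908, 0.2052]
tool_rot: [-3.14, 0.001, 0.007]
contact_force: [0.1, -0.1, 1.3]
opening: 0.0857
grip_force: 0.0
t: 66.28
tool_pos: [0.4443, -0.2435, 0.2061]
tool_rot: [-3.139, 0.0, 0.005]
contact_force: [0.8, -0.2, -0.6]
opening: 0.0853
grip_force: 0.0
red [  6   7  19  19 277] [129.8 215.9]
red [  5   7  19  19 281] [128.8 215.8]
green [  4   5  19  19 277] [163.3 254.4]
green [  4   5  19  19 276] [163.1 254.1]
blue [ 4  4 10 10 82] [198.3 213.4]
blue [ 4  3 10 11 85] [198.5 213.1]
```

View pics/a6.png

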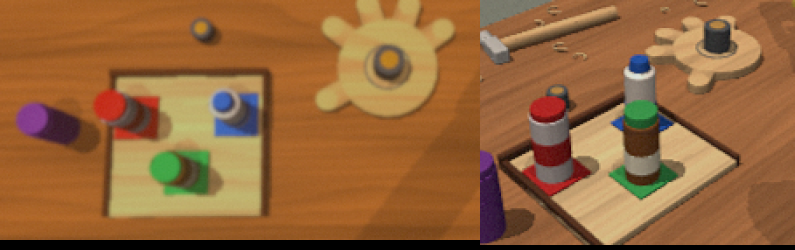

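All three containers stand upright on their own coasters. Their lids are within 0.3 px of the start for green and blue and 1 px (about 2 mm) for red. The weight is centred in the ring at crop (388,62), and the arm is clear. Handing in.

```bash
python3 -c "
from station import ctrl
print(ctrl.finish_job())"
```

```text
the job is handed in; nothing more can be done
None
```

The job is handed in at about 66 s: the weight sits within about 1 mm of the circle's centre, and all three containers are back upright on their own coasters, green and blue within about 1 mm and red about 2 mm from where they started.

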